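# Seat the clamp thumbscrew on the grey tile's bonding jig

## Task

A freshly glued grey stone tile lies in one of the two bonding jigs. Turn that jig's brass thumbscrew clockwise until it seats and the resistance rises, stop there without overtightening, and let go. Leave the thumbscrew on the orange terracotta tile's jig as it is.

Things in the scene. Friction and masses are not known exactly. Their poses are not given: they have to be found in the camera images.
- screw_grey_grip (a point): Middle of the round knurled brass head (35 mm across, 26 mm tall) of the upright thumbscrew to tighten, on its axis, 100 mm above the table; grip at any yaw. 30 mm below it is the top of the jig's steel arm, 34 mm wide, 32 mm to the front of the axis and 74 mm to the back; nothing else on the jig is higher. Fixed plywood base 160 x 130 mm, grey stone tile 100 x 100 mm on it.
- screw_grey (a joint): Angle of that screw's spindle, rad: grows clockwise seen from above, starts at 0 to 0.4 (0 is a stop) and seats on the tile at 1.2, where it can turn no further. Before that it turns with light friction (0.06 N m) and stays where left; its height does not change. Once it is seated the black line on the head points to the red mark on the front end of the jig's arm.
- strain_grey (a joint): Angle, rad, by which the head of that screw is wound up past its spindle, as a stiff spring of 1.5 N m per rad: about 0.04 while turning freely, rising as soon as the spindle is seated. It springs back to 0 when let go. Above 0.4 (about 0.6 N m) the tile cracks.
- screw_terra (a joint): Angle, rad, of the identical screw on the other, identical jig, which holds an orange terracotta tile and stands at least 250 mm to the other side; starts at 0.3 to 0.5 and is to stay as it is.
Not all that is in view belongs to the job. What is shaped like the part that bears screw_grey_grip but turquoise is not meant.

How it is judged:
By the outcome, as a careful person would: the job done as asked, in the order asked, and still so for the second after the job is handed in, with the robot touching nothing.
It also fails if it takes over 40 s, if anything falls off the work surface, if the arm or the gripper's body presses on something with over 40 N, if the wrist force passes 120 N, or if a joint passes its speed limit or range.

## Robot

A 7-joint arm with a two-finger parallel gripper is mounted at the origin on the work surface. World frame = base frame: x ahead of the robot, y to its left, z up, the work surface at z = 0. Lengths are in m, angles in rad, forces in N, time in s.
With the tool pointing down it reaches from about 0.4 to 0.85 m from the base axis. Payload 10.4 kg.
Tool frame: the origin (TCP) lies midway between the tips of the shut fingers; the grasp point (between the pads) lies 19 mm behind it; x points along the fingers, z is the direction in which the jaws open and shut, and the axes are right-handed (so a half turn about x gives the same grasp; the last joint's range is limited). The gripper opens to 87 mm and grips with 3 to 60 N. Pads are 19 mm wide; open, the fingers measure 117 mm over their backs; the gripper's body (75 mm by 190 mm) begins 51 mm behind the grasp point.
Start: joints at [-1.135, 0.332, -0.065, 1.46, 0.022, 1.35, -0.088], TCP at [0.277, 0.56, 0.185] pointing down, gripper open.
Joint ranges: [-2.6, 2.6], [-0.5, 2.12], [-1.47, 1.34], [0.16, 2.42], [-1.27, 4.41], [0.06, 2.06], [-2.6, 2.6]. Speed limits (rad/s): [2.22, 2.22, 2.79, 2.79, 3.14, 3.14, 3.14].

## Interface

Orientations are given as a unit quaternion [x, y, z, w].
In Python, from bench import read_state, camera, camera_params, close_job gives the robot as it stands.
- The arm moves only by the tool arm_command, never from a script. Its argument "targets" is a list of rows, each a list of 7 numbers: the closure in counts, from 0 (fully open) to 255 (shut), then the shift along the tool's x, y, z in mm, then the turn, a rotation vector about the tool's x, y, z in rad. A call has 1 to 10 rows; each row is the pose to reach, as a shift and turn from the pose commanded when the call began, along the tool's axes at that moment; what a row does not reach only later rows make up. A row lasts 1/10 s, in which the tool goes at most 50 mm and 8.59 degrees, less where a joint would pass 70% of its speed; a pose out of reach is approached as far as the arm can. A call with a gripper value outside its range is refused whole. The fingers move at their own pace and stop on an object; "newtons" is the grip in N (left out, the last holds). Time passes only in rows, so rows that repeat a pose let the fingers close. It gives the time, the measured TCP pose, the force and the opening at its end, in the units of the state.
- read_state(): the state, without advancing time (a new reading comes with each control period).
- camera(name): name is "side" or "top"; returns the picture (480x640x3 uint8, red, green, blue); there is no depth.
- camera_params(name): a dict with "intrinsics" (3x3 intrinsics, pixels), "xyz" and "orientation" of the camera in the world. Camera axes: x right, y down, z forward; pixel columns grow to the right and rows downward; lengths in m; the calibration is good to about 2 mm. A picture is of the moment at which its call begins. camera_params takes no time and is no camera call.
- close_job(): hands the job in, once; it reports no verdict.
The state is a dict: "time": time; "joint_positions": joint angles; "joint_vel": joint speeds; "joint_torque": joint torques, N m; "ee_pos": TCP position; "eef_rot": TCP orientation; "ft_force": force on the tool from outside, world axes, zero at the start; "torque": the same for the moment, N m; "width": finger opening in m.
Only numpy, scipy, OpenCV 4.12 (cv2) and the standard library are available. Lean on these libraries where they do the work, as an engineer would, in place of code of your own. Each camera call takes 0.05 s, during which the arm holds its last target.

## Working session

There is one attempt and no reset: what is moved stays moved. The work goes in short steps, Python scripts to look and compute and a tool call to move; the robot and the scene stay as the last step left them, time stands still between calls to the robot, and variables do not carry over. Pictures are saved under pics/ and viewed, and the job is handed in when it is done.

Besides the shell and the picture viewer there is one more tool, called after ">>>" by a JSON object that holds its "api" and its "payload". arm_command: Moves the arm, as the interface text tells. Its arguments: {"type":"object","properties":{"targets":{"type":"array"},"newtons":{"type":"number"}},"required":["targets"]}

```bash
mkdir -p pics; python3 - <<'E'
from bench import *
import cv2
print(read_state())
for n in("side","top"):
    p=camera_params(n);print(n,p)
    cv2.imwrite(f"pics/{n}0.png",camera(n)[:,:,::-1])
E
```

```text
{'time': 0.0, 'joint_positions': array([-1.13464236,  0.33286152, -0.06468971,  1.46093381,  0.0216367 ,
        1.34990494, -0.08847074]), 'joint_vel': array([-0.00059197, -0.00048139,  0.00198644,  0.00076426,  0.00091531,
       -0.00043708, -0.00108354]), 'joint_torque': array([-6.92436060e-04, -6.23263621e+01,  2.39085773e-02, -3.89898169e+01,
       -6.14934135e-02,  3.97910632e-02,  1.29308578e-04]), 'ee_pos': array([0.27660121, 0.55997248, 0.18396402]), 'eef_rot': array([-0.37352725,  0.60098341,  0.37293902,  0.60017732]), 'ft_force': array([-0.44045704, -0.50772148,  0.07452347]), 'torque': array([ 0.02716257, -0.01384508, -0.02164514]), 'width': 0.08713206155818219}
side {'intrinsics': array([[455.00372897,   0.        , 324.58880005],
       [  0.        , 455.00372897, 240.94404467],
       [  0.        ,   0.        ,   1.        ]]), 'xyz': array([ 0.06781927, -0.34182488,  0.61201377]), 'orientation': array([ 0.83575043, -0.39910902,  0.1657057 , -0.33878433])}
top {'intrinsics': array([[542.28980498,   0.        , 319.23240161],
       [  0.        , 542.28980498, 239.58988748],
       [  0.        ,   0.        ,   1.        ]]), 'xyz': array([ 0.331843  , -0.00321613,  0.89455463]), 'orientation': array([-0.69820888,  0.71320957, -0.04854889,  0.03846384])}
```

View pics/side0.png

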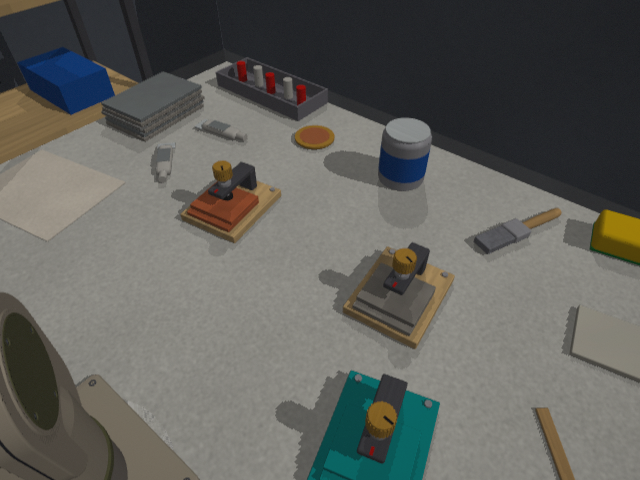

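View pics/top0.png

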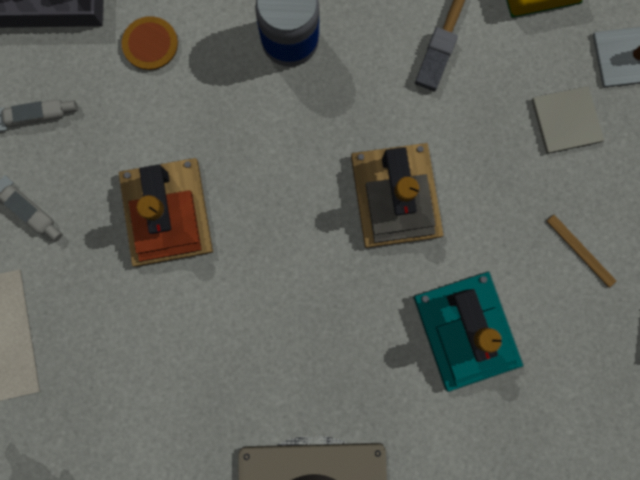

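The brass heads are:
- Top (407,187), side (404,262): plywood base with the grey tile. This fits the description.
- Top (149,206), side (222,171): terracotta tile.
- Top (489,341), side (381,420): turquoise decoy.

Next I'll confirm the grey one in a crop and measure it.

```bash
cat > h.py <<'E'
import numpy as np,cv2
from bench import *
from scipy.spatial.transform import Rotation as R
def ray(n,uv):
    p=camera_params(n);d=R.from_quat(p["orientation"]).as_matrix()@np.linalg.solve(p["intrinsics"],[uv[0],uv[1],1.])
    return np.array(p["xyz"]),d/np.linalg.norm(d)
def plane(n,uv,z):
    o,d=ray(n,uv);return o+d*(z-o[2])/d[2]
def tri(a,b):
    (o1,d1),(o2,d2)=ray("top",a),ray("side",b)
    s=np.linalg.lstsq(np.c_[d1,-d2],o2-o1,rcond=None)[0]
    p,q=o1+s[0]*d1,o2+s[1]*d2
    return (p+q)/2,np.linalg.norm(p-q)
def mask(im,c,r,lo,hi):
    h=cv2.cvtColor(im,cv2.COLOR_RGB2HSV);m=cv2.inRange(h,lo,hi)
    k=np.zeros_like(m);cv2.circle(k,c,r,255,-1);return m&k
E
python3 - <<'E'
from h import *
im={n:cv2.imread(f"pics/{n}0.png")[:,:,::-1].copy() for n in("top","side")}
C={"top":(407,187),"side":(404,262)};out={}
for n in C:
    m=mask(im[n],C[n],18,(10,150,60),(28,255,255))
    m=cv2.morphologyEx(m,cv2.MORPH_CLOSE,np.ones((5,5)))
    c=max(cv2.findContours(m,0,1)[0],key=cv2.contourArea);c=cv2.convexHull(c)
    M=cv2.moments(c);out[n]=(M['m10']/M['m00'],M['m01']/M['m00'])
    print(n,out[n],cv2.boundingRect(c),cv2.minEnclosingCircle(c))
    r=im[n]
    m2=mask(r,C[n],40,(0,180,80),(5,255,255))|mask(r,C[n],40,(174,180,80),(180,255,255))
    ys,xs=np.nonzero(m2);red=(xs.mean(),ys.mean()) if len(xs) else None;print("red",red,len(xs))
    out[n+"r"]=red
print(tri(out["top"],out["side"]))
if out["topr"] and out["sider"]: print("red",tri(out["topr"],out["sider"]))
for z in(.09,.1,.113):print(z,plane("top",out["top"],z),plane("side",out["side"],z))
a=cv2.resize(im["top"][130:250,340:460],(400,400),interpolation=2);b=cv2.resize(im["side"][230:350,340:460],(400,400),interpolation=2)
cv2.imwrite("pics/crop.png",np.hstack([a,b])[:,:,::-1])
E
```

```text
top (407.3454545454546, 187.3146853146853) (397, 177, 22, 22) ((407.0, 187.5), 11.236202239990234)
red (np.float64(405.75), np.float64(208.75)) 4
side (404.1808588064046, 260.74781659388645) (393, 249, 24, 25) ((404.18084716796875, 260.7127685546875), 12.699081420898438)
red (np.float64(394.25), np.float64(284.1666666666667)) 12
(array([ 0.50667718, -0.1496104 ,  0.09611096]), np.float64(0.0011470948069669323))
red (array([ 0.47991401, -0.15182767,  0.06674245]), np.float64(0.0007472997152255117))
0.09 [ 0.50841816 -0.15117641  0.09      ] [ 0.51137134 -0.14697426  0.09      ]
0.1 [ 0.50622347 -0.14933738  0.1       ] [ 0.5028744  -0.15070694  0.1       ]
0.113 [ 0.50337037 -0.14694663  0.113     ] [ 0.49182837 -0.15555941  0.113     ]
```

View pics/crop.png

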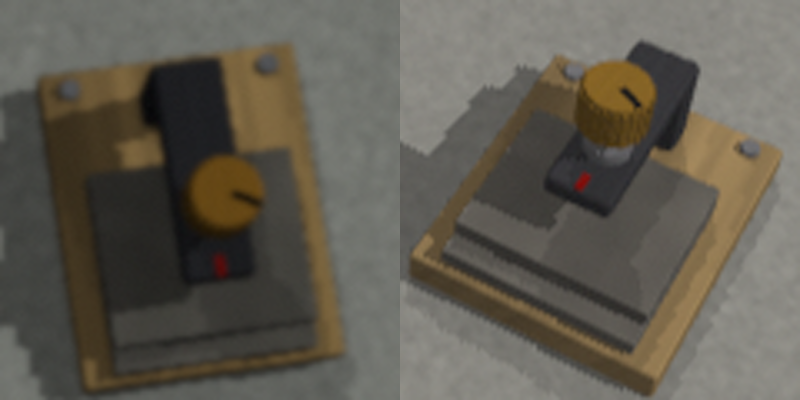

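The crop confirms it: a plywood base with a grey tile, brass head at top-crop (227,190). The black line is about 1.05 rad counter-clockwise of the red mark, so the screw starts near 0.15. Triangulation puts the head at (0.506,-0.149,0.096), which agrees with the stated 0.100 height. Now I'll work out the shift.

```bash
cat >> h.py <<'E'
def shift(t):
    s=read_state();r=R.from_quat(s["eef_rot"]);print("axes\n",r.as_matrix().round(4));print("pos",s["ee_pos"],"j",s["joint_positions"].round(3))
    print("shift mm",(r.inv().apply(np.array(t)-s["ee_pos"])*1000).round(1))
E
python3 -c "
from h import *
shift([.5055,-.149,.184])"
```

```text
axes
 [[-5.000e-04 -8.966e-01  4.428e-01]
 [-1.200e-03  4.428e-01  8.966e-01]
 [-1.000e+00 -1.000e-04 -1.300e-03]]
pos [0.2765883  0.56002551 0.18403117] j [-1.135  0.333 -0.065  1.461  0.022  1.35  -0.088]
shift mm [   0.7 -519.2 -534.4]
```

>>> {"api": "arm_command", "payload": {"targets": [[0,0,-10,-10,0,0,0],[0,0,-30,-31,0,0,0],[0,0,-60,-62,0,0,0],[0,0,-92,-95,0,0,0],[0,0,-124,-128,0,0,0],[0,0,-156,-161,0,0,0],[0,0,-188,-194,0,0,0],[0,0,-220,-226,0,0,0],[0,0,-252,-259,0,0,0],[0,0,-280,-288,0,0,0]], "newtons": 25}}

```text
time: 1.1
ee_pos: [0.4003, 0.1749, 0.1846]
eef_rot: [-0.372, 0.601, 0.373, 0.601]
ft_force: [0.6, 0.8, 0.2]
width: 0.0873
```

>>> {"api": "arm_command", "payload": {"targets": [[0,0,-30,-31,0,0,0],[0,0,-60,-62,0,0,0],[0,0,-90,-93,0,0,0],[0,0,-120,-124,0,0,0],[0,0,-150,-155,0,0,0],[0,0,-180,-185,0,0,0],[0,0,-205,-211,0,0,0],[0,0,-225,-232,0,0,0],[0,0,-239,-246,0,0,0],[0,0,-239,-246,0,0,0]]}}

```text
time: 2.1
ee_pos: [0.5047, -0.1518, 0.1845]
eef_rot: [-0.372, 0.602, 0.372, 0.601]
ft_force: [0.3, 0.0, -0.6]
width: 0.0873
```

```bash
python3 -c "
from h import *
for n in('top','side'): cv2.imwrite(f'pics/{n}1.png',camera(n)[:,:,::-1])
shift([.5055,-.149,.083]);s=read_state();print(s['time'],s['ft_force'],s['torque'])"
```

```text
axes
 [[-7.000e-04 -8.960e-01  4.441e-01]
 [ 7.000e-04  4.441e-01  8.960e-01]
 [-1.000e+00  1.000e-03  3.000e-04]]
pos [ 0.50477372 -0.14851219  0.18436954] j [-0.39   0.115  0.642  1.751 -0.072  1.3    1.379]
shift mm [ 1.014e+02 -1.000e+00 -1.000e-01]
2.2 [ 1.38071757  0.42680848 -0.91244332] [-0.00635656  0.0305028  -0.04266571]
```

View pics/side1.png

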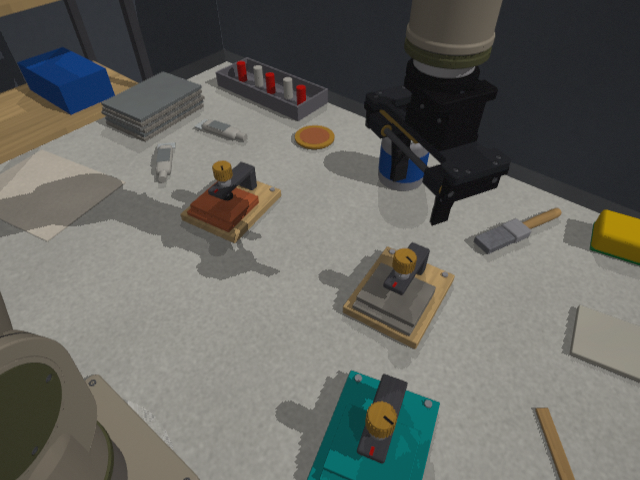

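The gripper is above the grey head (side fingertips near (397,178) and (440,218), head at (404,262)). Next I'll lower it to just above the head and check.

>>> {"api": "arm_command", "payload": {"targets": [[0,15,0,0,0,0,0],[0,35,-1,0,0,0,0],[0,52,-1,0,0,0,0],[0,60,-1,0,0,0,0],[0,60,-1,0,0,0,0]]}}

```text
time: 2.7
ee_pos: [0.5057, -0.1477, 0.124]
eef_rot: [-0.373, 0.601, 0.374, 0.6]
ft_force: [0.1, -0.5, 0.3]
width: 0.087
```

```bash
python3 -c "
from h import *
im={n:camera(n) for n in('top','side')}
s=read_state()
shift([.5055,-.149,.083])
for n in im:
    p=camera_params(n)
    for t,c in ((s['ee_pos'],(0,255,0)),([.5055,-.149,.1],(255,0,255))):
        q=p['intrinsics']@R.from_quat(p['orientation']).inv().apply(np.array(t)-p['xyz']);u=q[:2]/q[2];print(n,u)
        cv2.circle(im[n],(int(round(u[0])),int(round(u[1]))),1,c,-1)
a=cv2.resize(im['top'][120:260,340:480],(400,400));b=cv2.resize(im['side'][180:320,340:480],(400,400))
cv2.imwrite('pics/c2.png',np.hstack([a,b])[:,:,::-1])"
```

```text
axes
 [[ 6.000e-04 -8.968e-01  4.423e-01]
 [ 3.000e-04  4.423e-01  8.968e-01]
 [-1.000e+00 -4.000e-04  5.000e-04]]
pos [ 0.50670102 -0.14831487  0.12537217] j [-0.375  0.173  0.639  1.826 -0.112  1.178  1.412]
shift mm [42.4  0.8 -1.2]
top [409.67405929 183.18311921]
top [407.1410715  187.79259178]
side [406.43209036 247.02952097]
side [404.13704312 259.21523645]
```

View pics/c2.png

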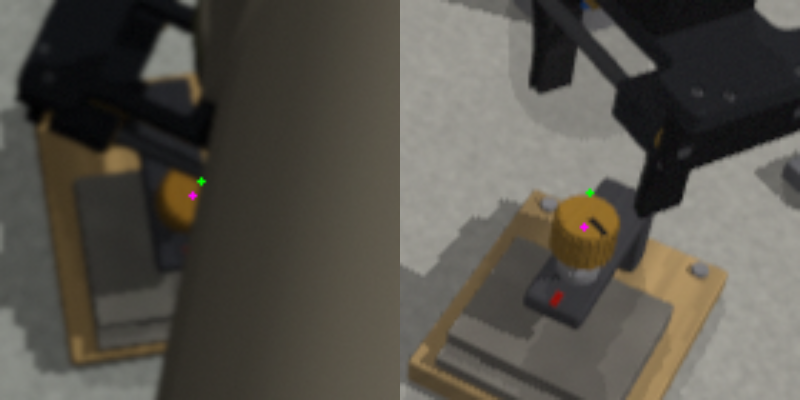

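```bash
python3 -c "
from h import *
im=camera('side');s=read_state();A=R.from_quat(s['eef_rot']).as_matrix();p=camera_params('side')
big=cv2.resize(im[180:320,340:480],(600,600),interpolation=2)
for sg in(-1,1):
  for x,c in((0,(0,255,0)),(-.014,(255,0,255))):
   for y in (-.0095,.0095):
    t=s['ee_pos']+A@np.array([x,y,sg*s['width']/2])
    q=p['intrinsics']@R.from_quat(p['orientation']).inv().apply(t-p['xyz']);u=(q[:2]/q[2]-[340,180]+.5)*600/140
    cv2.circle(big,(int(u[0]),int(u[1])),3,c,-1)
cv2.imwrite('pics/c3.png',big[:,:,::-1])"
```

```text
(no output)
```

View pics/c3.png

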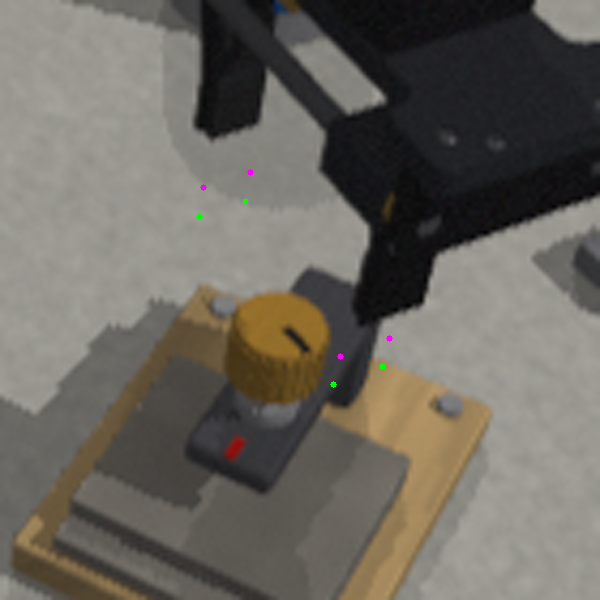

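The open fingertips look 30-40 mm higher than the TCP. That could be linkage retraction, so I'll partly close here, above the head, and look again.

>>> {"api": "arm_command", "payload": {"targets": [[110,0,0,0,0,0,0],[110,0,0,0,0,0,0],[110,0,0,0,0,0,0],[110,0,0,0,0,0,0],[110,0,0,0,0,0,0],[110,0,0,0,0,0,0]]}}

```text
time: 3.45
ee_pos: [0.5065, -0.1487, 0.1247]
eef_rot: [-0.373, 0.601, 0.373, 0.601]
ft_force: [-0.8, 0.3, 0.2]
width: 0.0516
```

```bash
cat > v.py <<'E'
from h import *
import sys
o=[]
for n,(x0,y0) in {'top':(340,110),'side':(340,180)}.items():
  im=camera(n);s=read_state();A=R.from_quat(s['eef_rot']).as_matrix();p=camera_params(n)
  big=cv2.resize(im[y0:y0+140,x0:x0+140],(400,400),interpolation=2)
  for sg in(-1,1):
   for x,c in((0,(0,255,0)),(-.019,(255,0,255))):
    for y in (-.0095,.0095):
     t=s['ee_pos']+A@np.array([x,y,sg*s['width']/2])
     q=p['intrinsics']@R.from_quat(p['orientation']).inv().apply(t-p['xyz']);u=(q[:2]/q[2]-[x0,y0]+.5)*400/140
     cv2.circle(big,(int(u[0]),int(u[1])),2,c,-1)
  o.append(big)
cv2.imwrite(sys.argv[1],np.hstack(o)[:,:,::-1]);print(s['time'],s['width'],s['ft_force'],s['torque'])
shift([.5055,-.149,.083])
E
python3 v.py pics/c4.png
```

```text
3.55 0.05078208077615549 [1.56444661 0.52666416 0.30865978] [ 0.05114198 -0.01753703 -0.06639938]
axes
 [[-1.000e-04 -8.966e-01  4.428e-01]
 [ 0.000e+00  4.428e-01  8.966e-01]
 [-1.000e+00  1.000e-04  0.000e+00]]
pos [ 0.50650899 -0.14866732  0.12469386] j [-0.374  0.174  0.639  1.827 -0.112  1.177  1.412]
shift mm [41.7  0.8 -0.7]
```

View pics/c4.png

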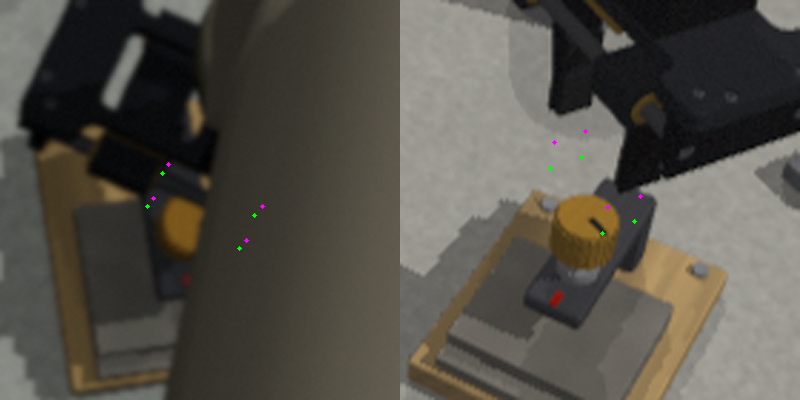

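```bash
python3 - <<'E'
from h import *
o=[]
for n,(x0,y0) in {'top':(340,120),'side':(380,170)}.items():
  im=camera(n);cv2.imwrite(f"pics/{n}5.png",im[:,:,::-1])
  b=cv2.resize(im[y0:y0+100,x0:x0+100],(400,400),interpolation=2)
  o.append((255*(b/255.)**.45).astype(np.uint8))
cv2.imwrite("pics/c5.png",np.hstack(o)[:,:,::-1])
E
```

```text
(no output)
```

View pics/c5.png

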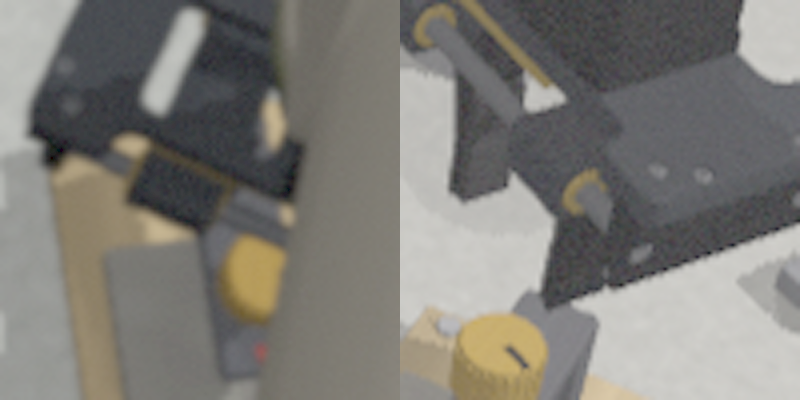

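View pics/top5.png

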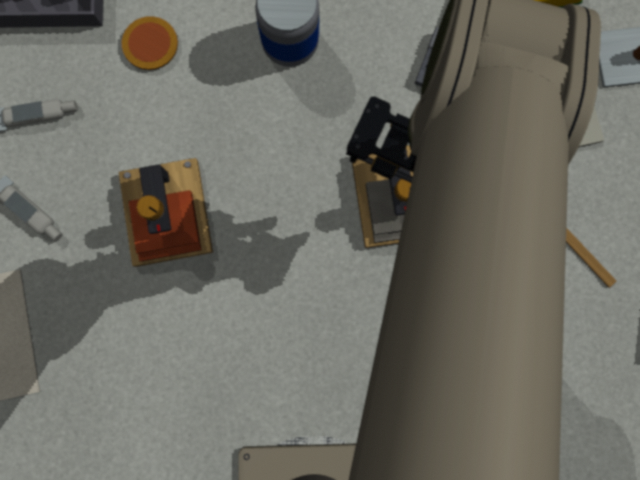

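```bash
python3 - <<'E'
from h import *
print(tri((383,174),(395.7,211.4)))
s=read_state();A=R.from_quat(s['eef_rot']).as_matrix()
print("expected back tip",s['ee_pos']+A@[0,0,s['width']/2+.015])
for z in(.1,.125,.14,.16):print(z,plane("top",(383,174),z),plane("side",(395.7,211.4),z))
E
```

```text
(array([ 0.51588895, -0.10985036,  0.1658893 ]), np.float64(0.014008794137782058))
expected back tip [ 0.524144   -0.11297357  0.12469938]
0.1 [ 0.52729882 -0.11356994  0.1       ] [ 0.5891608  -0.08048802  0.1       ]
0.125 [ 0.52114896 -0.11009775  0.125     ] [ 0.56370536 -0.09324827  0.125     ]
0.14 [ 0.51745905 -0.10801443  0.14      ] [ 0.54843209 -0.10090441  0.14      ]
0.16 [ 0.51253917 -0.10523668  0.16      ] [ 0.52806774 -0.11111261  0.16      ]
```

```bash
python3 - <<'E'
from h import *
s=read_state();A=R.from_quat(s['eef_rot']).as_matrix()
o=[]
for n in('top','side'):
  im=cv2.imread(f'pics/{n}5.png');p=camera_params(n);f=lambda x,y,z:(lambda q:q[:2]/q[2])(p['intrinsics']@R.from_quat(p['orientation']).inv().apply(s['ee_pos']+A@np.array([x,y,z])-p['xyz']))
  im=(255*(im/255.)**.45).astype(np.uint8)
  x0,y0=(330,60) if n=='top' else (350,100)
  S=400/180;b=cv2.resize(im[y0:y0+180,x0:x0+180],(400,400),interpolation=2)
  T=lambda *a:tuple(int(v) for v in (f(*a)-[x0,y0]+.5)*S)
  for h,c in((-.07,(0,255,0)),(-.12,(0,0,255))):
    pts=[T(h,y,z) for y,z in((-.0375,-.095),(.0375,-.095),(.0375,.095),(-.0375,.095))]
    cv2.polylines(b,[np.array(pts)],True,c,1)
  for z in(-.04,-.025,.025,.04): cv2.line(b,T(0,-.0095,z),T(0,.0095,z),(255,0,255),1)
  cv2.line(b,T(0,0,0),T(-.1,0,0),(255,255,0),1)
  o.append(b)
cv2.imwrite("pics/c6.png",np.hstack(o))
E
```

```text
(no output)
```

View pics/c6.png

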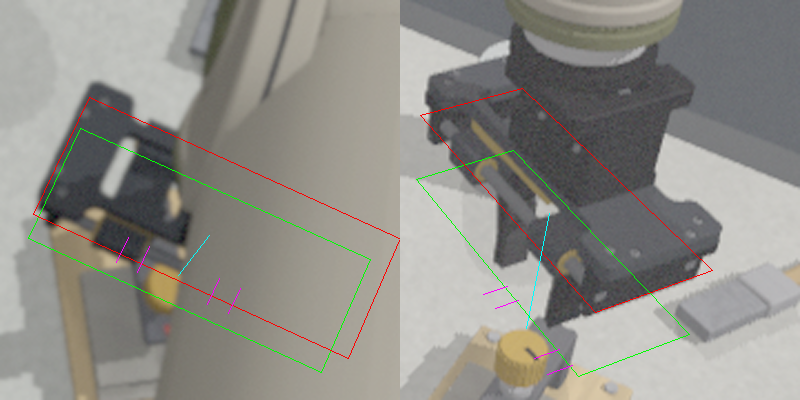

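View pics/side5.png

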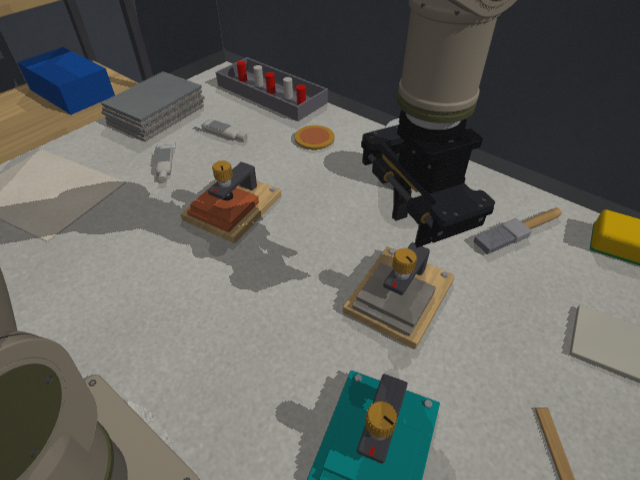

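```bash
python3 - <<'E'
from h import *
o=[]
for n,(x0,y0) in {'top':(340,80),'side':(350,110)}.items():
  im=cv2.imread(f'pics/{n}5.png');b=cv2.resize(im[y0:y0+80,x0:x0+80],(400,400),interpolation=2)
  o.append((255*(b/255.)**.4).astype(np.uint8))
cv2.imwrite("pics/c7.png",np.hstack(o))
p=tri((348.9,160.4),(362.6,152.2));print(p)
s=read_state();print("tool frame",R.from_quat(s['eef_rot']).inv().apply(p[0]-s['ee_pos']))
E
```

```text
(array([ 0.51025625, -0.05351438,  0.2485199 ]), np.float64(0.004708354095036924))
tool frame [-0.12381495  0.03879306  0.08699456]
```

View pics/c7.png

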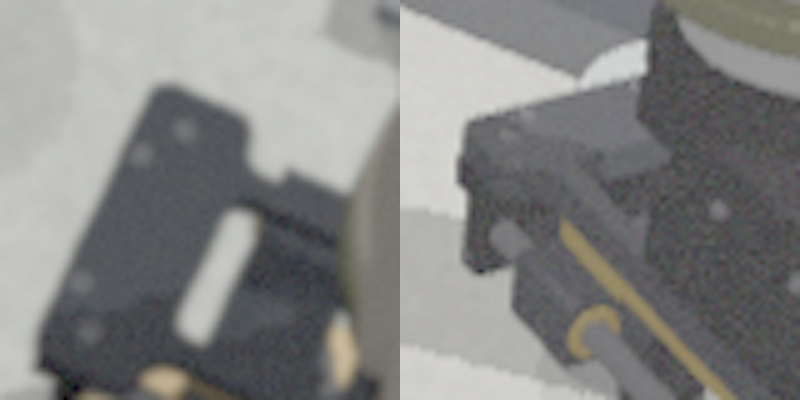

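Two-view triangulation of the gripper body's corner matches the spec sideways, but everything sits about 40-50 mm higher than the reported TCP suggests. I'll reopen a little, go down in steps, and trust the pictures.

>>> {"api": "arm_command", "payload": {"targets": [[50,5,0,0,0,0,0],[50,12,0,0,0,0,0],[50,20,0,0,0,0,0],[50,25,0,0,0,0,0],[50,25,0,0,0,0,0]]}}

```text
time: 4.15
ee_pos: [0.5058, -0.1486, 0.0986]
eef_rot: [-0.373, 0.601, 0.374, 0.6]
ft_force: [0.1, 0.2, 0.3]
width: 0.0691
```

```bash
python3 v.py pics/c8.png
```

```text
4.25 0.06974000191138101 [0.69791487 0.24356496 0.81463571] [-0.01693444 -0.00356447  0.03394604]
axes
 [[-3.000e-04 -8.966e-01  4.429e-01]
 [-1.000e-04  4.429e-01  8.966e-01]
 [-1.000e+00  2.000e-04 -2.000e-04]]
pos [ 0.50646096 -0.14874368  0.09963505] j [-0.366  0.204  0.635  1.855 -0.133  1.126  1.429]
shift mm [16.6  0.7 -0.7]
```

View pics/c8.png

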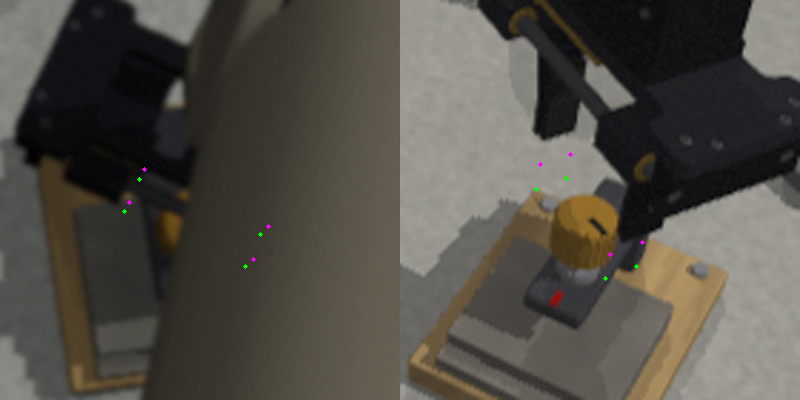

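>>> {"api": "arm_command", "payload": {"targets": [[50,5,0,0,0,0,0],[50,10,0,0,0,0,0],[50,15,0,0,0,0,0],[50,17,0,0,0,0,0],[50,17,0,0,0,0,0]]}}

```text
time: 4.75
ee_pos: [0.5063, -0.1486, 0.0823]
eef_rot: [-0.373, 0.601, 0.373, 0.6]
ft_force: [-0.6, -0.5, -1.1]
width: 0.07
```

```bash
python3 v.py pics/c9.png
```

```text
4.85 0.070104617867337 [-0.03674998  0.79338138  0.04015902] [-0.0250606   0.02739946 -0.0196232 ]
axes
 [[ 0.000e+00 -8.966e-01  4.429e-01]
 [-0.000e+00  4.429e-01  8.966e-01]
 [-1.000e+00 -1.000e-04  0.000e+00]]
pos [ 0.50656683 -0.14873443  0.08277901] j [-0.359  0.225  0.631  1.872 -0.149  1.091  1.441]
shift mm [-0.2  0.8 -0.7]
```

View pics/c9.png

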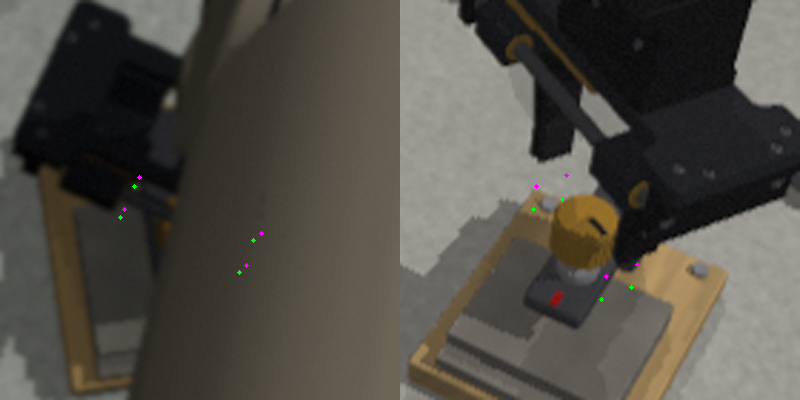

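>>> {"api": "arm_command", "payload": {"targets": [[50,3,0,0,0,0,0],[50,7,1,-1,0,0,0],[50,11,1,-1,0,0,0],[50,15,1,-1,0,0,0],[50,15,1,-1,0,0,0]]}}

```text
time: 5.35
ee_pos: [0.5047, -0.149, 0.067]
eef_rot: [-0.373, 0.601, 0.373, 0.6]
ft_force: [0.1, -0.3, -0.5]
width: 0.0699
```

```bash
sed -i 's/^  big=cv2.*/&\n  big=(255*(big\/255.)**.5).astype(np.uint8)/; s/140/100/g; s/(340,110)/(350,130)/; s/(340,180)/(380,190)/' v.py; sed -i "s/(350,130)/(350,120)/;s/'top':(340,110)/'top':(350,130)/" v.py; sed -i 's/+100\]-/+100]-/' v.py; grep -n "top'" v.py; python3 v.py pics/c10.png
```

```text
4:for n,(x0,y0) in {'top':(350,120),'side':(380,190)}.items():
5.45 0.07011655549981609 [0.06608119 0.2730207  0.7702126 ] [ 0.03553046 -0.03354964  0.00457314]
axes
 [[-2.000e-04 -8.966e-01  4.429e-01]
 [ 0.000e+00  4.429e-01  8.966e-01]
 [-1.000e+00  2.000e-04 -1.000e-04]]
pos [ 0.50510899 -0.14915695  0.0676143 ] j [-0.352  0.242  0.627  1.89  -0.162  1.06   1.453]
shift mm [-15.4  -0.3   0.3]
```

View pics/c10.png

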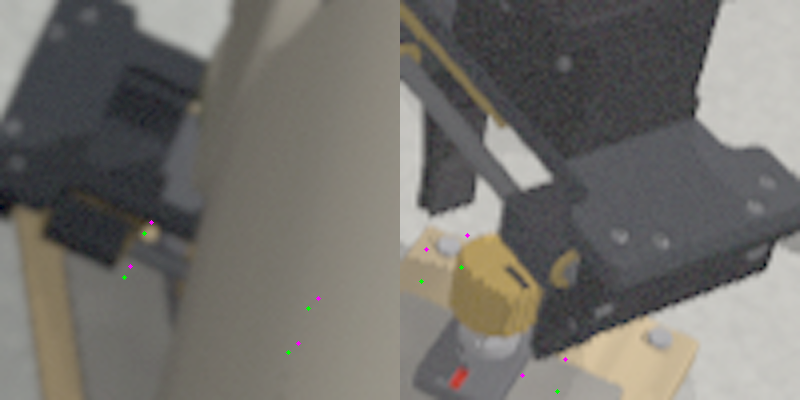

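The right finger now covers part of the head in the side view, so it really is in front of it. The tips are near z≈0.10, level with the head's middle, while the reported TCP is 0.067. I'll go down another 15 mm.

>>> {"api": "arm_command", "payload": {"targets": [[50,3,0,0,0,0,0],[50,7,0,0,0,0,0],[50,11,0,0,0,0,0],[50,15,0,0,0,0,0],[50,15,0,0,0,0,0]]}}

```text
time: 5.95
ee_pos: [0.5047, -0.149, 0.052]
eef_rot: [-0.373, 0.601, 0.373, 0.6]
ft_force: [-0.8, 0.9, 0.2]
width: 0.0701
```

```bash
python3 v.py pics/c11.png
```

```text
6.05 0.06991496541324872 [ 0.00754457 -0.17200705 -0.32346943] [-0.00801222  0.00382717 -0.05041626]
axes
 [[-2.000e-04 -8.966e-01  4.429e-01]
 [ 0.000e+00  4.429e-01  8.966e-01]
 [-1.000e+00  2.000e-04 -1.000e-04]]
pos [ 0.50513871 -0.14914019  0.05262801] j [-0.345  0.264  0.622  1.903 -0.178  1.029  1.465]
shift mm [-30.4  -0.3   0.3]
```

View pics/c11.png

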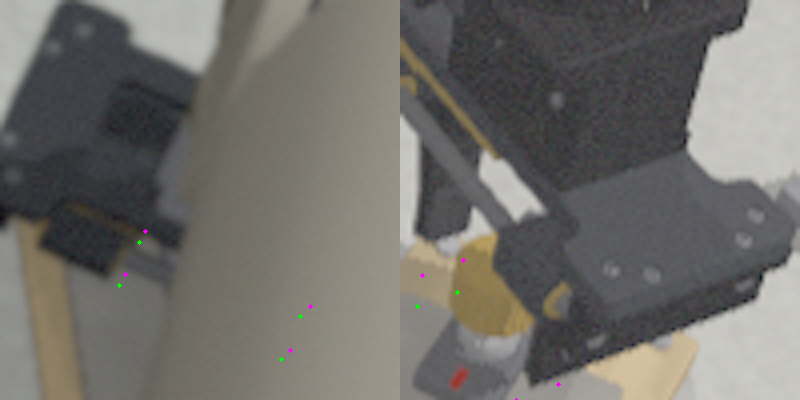

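>>> {"api": "arm_command", "payload": {"targets": [[50,3,0,0,0,0,0],[80,4,0,0,0,0,0],[110,4,0,0,0,0,0],[130,4,0,0,0,0,0],[150,4,0,0,0,0,0],[170,4,0,0,0,0,0],[200,4,0,0,0,0,0],[200,4,0,0,0,0,0]], "newtons": 30}}

```text
time: 6.85
ee_pos: [0.505, -0.1497, 0.0488]
eef_rot: [-0.373, 0.601, 0.373, 0.601]
ft_force: [-2.9, -2.4, 2.6]
width: 0.0323
```

```bash
python3 v.py pics/c12.png
```

```text
6.95 0.03226635672848365 [-1.39491256 -3.50060325  2.12838246] [-0.64048382  0.3943227  -0.0067389 ]
axes
 [[-1.000e-04 -8.964e-01  4.433e-01]
 [-4.000e-04  4.433e-01  8.964e-01]
 [-1.000e+00 -1.000e-04 -4.000e-04]]
pos [ 0.50502572 -0.14964697  0.04882463] j [-0.342  0.269  0.621  1.907 -0.182  1.022  1.469]
shift mm [-34.2  -0.1   0.8]
```

View pics/c12.png

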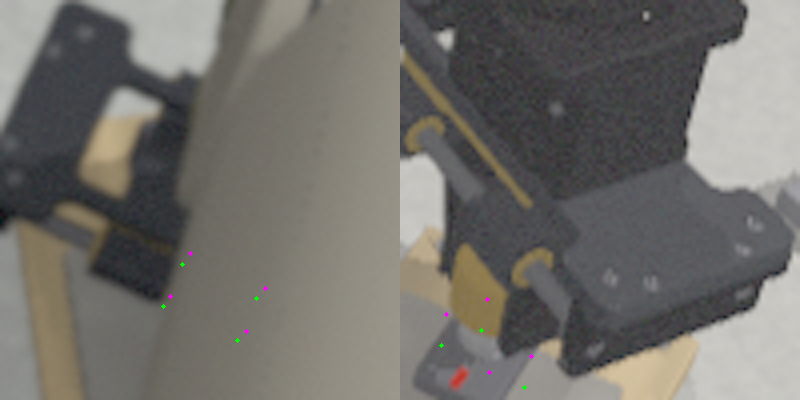

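The width settled at 32 mm, and the right finger sits beside the head at its height, so the head is gripped. Now I'll turn clockwise, which is positive about tool x (pointing down).

>>> {"api": "arm_command", "payload": {"targets": [[200,4,0,0,0.04,0,0],[200,0,0,0,0.1,0,0],[200,0,0,0,0.17,0,0],[200,0,0,0,0.24,0,0],[200,0,0,0,0.3,0,0],[200,0,0,0,0.3,0,0]]}}

```text
time: 7.55
ee_pos: [0.5049, -0.1499, 0.0481]
eef_rot: [-0.279, 0.65, 0.278, 0.65]
ft_force: [1.4, -5.2, -7.5]
width: 0.0321
```

```bash
cat > q.py <<'E'
from h import *
T=[];F=[]
for i in range(3):
    camera('side');s=read_state();T.append(s['torque']);F.append(s['ft_force'])
A=R.from_quat(s['eef_rot']).as_matrix()
print(s['time'],s['ee_pos'].round(4),'yaw',np.arctan2(A[1,2],A[0,2]).round(3),'w',s['width'],'F',np.mean(F,0).round(2),'T',np.mean(T,0).round(3),np.std(T,0).round(3),'j7',s['joint_positions'][6].round(2))
E
python3 q.py;python3 v.py pics/c13.png
```

```text
7.7 [ 0.5049 -0.1499  0.0481] yaw 0.812 w 0.03276629013102468 F [ 1.43 -5.22 -7.21] T [-1.145 -0.512  0.024] [0.029 0.014 0.02 ] j7 1.18
7.8 0.032315179700753635 [ 1.86681662 -5.48307533 -7.76994757] [-1.16261867 -0.50765915  0.06959091]
axes
 [[-2.000e-04 -7.253e-01  6.884e-01]
 [-1.200e-03  6.884e-01  7.253e-01]
 [-1.000e+00 -7.000e-04 -1.000e-03]]
pos [ 0.50492657 -0.14992772  0.04811994] j [-0.383  0.278  0.67   1.909 -0.199  1.021  1.184]
shift mm [-34.9   0.2   1. ]
```

View pics/c13.png

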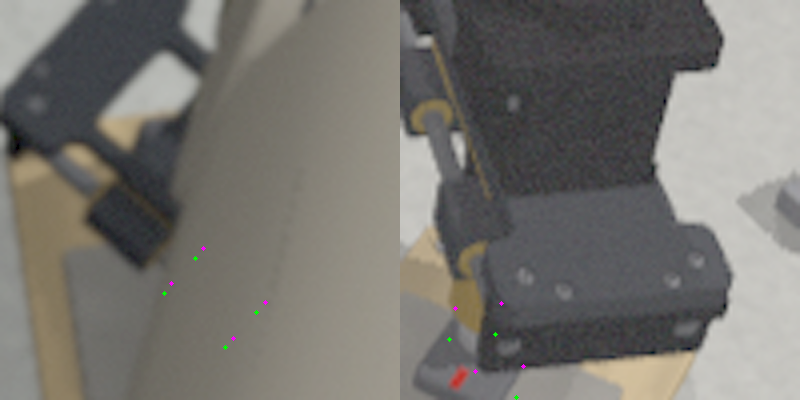

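Row 1 of that call wrongly went 4 mm down and back. It left only 7 N on the tool, and I'll ease that off as I keep turning.

>>> {"api": "arm_command", "payload": {"targets": [[200,0.5,0,0,0.05,0,0],[200,0.5,0,-0.5,0.12,0,0],[200,0.5,0,-0.5,0.19,0,0],[200,0.5,0,-0.5,0.26,0,0],[200,0.5,0,-0.5,0.33,0,0],[200,0.5,0,-0.5,0.4,0,0],[200,0.5,0,-0.5,0.4,0,0]]}}

```text
time: 8.5
ee_pos: [0.5047, -0.1503, 0.0481]
eef_rot: [-0.144, 0.692, 0.144, 0.692]
ft_force: [0.0, -4.8, -2.1]
width: 0.032
```

```bash
python3 q.py
```

```text
8.65 [ 0.5047 -0.1503  0.0481] yaw 0.414 w 0.03225677853501641 F [ 0.27 -5.51 -2.87] T [-1.346 -0.123  0.034] [0.02  0.017 0.007] j7 0.81
```

>>> {"api": "arm_command", "payload": {"targets": [[200,0,0,0,0.05,0,0],[200,0,0,0,0.1,0,0],[200,0,0,0,0.15,0,0],[200,0,0,0,0.2,0,0],[200,0,0,0,0.2,0,0]]}}

```text
time: 9.15
ee_pos: [0.5045, -0.1503, 0.048]
eef_rot: [-0.075, 0.703, 0.074, 0.703]
ft_force: [-0.8, -5.6, -2.1]
width: 0.0324
```

```bash
python3 q.py; python3 v.py pics/c14.png
```

```text
9.3 [ 0.5046 -0.1504  0.0481] yaw 0.214 w 0.03232618995491473 F [-1.39 -6.34 -2.57] T [-1.373  0.072  0.046] [0.041 0.009 0.016] j7 0.62
9.4 0.032218936312002934 [-1.56986527 -5.7676936  -2.7998935 ] [-1.36170056 -0.02106932  0.08215932]
axes
 [[-2.000e-04 -2.121e-01  9.772e-01]
 [-1.000e-03  9.772e-01  2.121e-01]
 [-1.000e+00 -1.000e-03 -4.000e-04]]
pos [ 0.50457973 -0.15035339  0.04806809] j [-0.468  0.297  0.774  1.914 -0.241  1.025  0.624]
shift mm [-34.9   1.1   1.2]
```

View pics/c14.png

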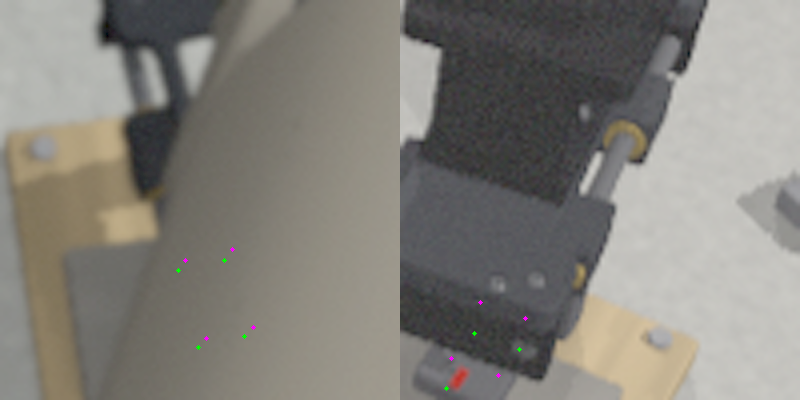

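>>> {"api": "arm_command", "payload": {"targets": [[200,0,0,0,0.04,0,0],[200,0,0,0,0.08,0,0],[200,0,0,0,0.08,0,0]]}}

```text
time: 9.7
ee_pos: [0.5045, -0.1504, 0.048]
eef_rot: [-0.047, 0.706, 0.046, 0.705]
ft_force: [-0.6, -5.3, -3.0]
width: 0.0324
```

```bash
python3 q.py
```

```text
9.85 [ 0.5045 -0.1504  0.048 ] yaw 0.134 w 0.03236790162945366 F [-1.   -5.47 -1.83] T [-1.421  0.11   0.086] [0.022 0.007 0.005] j7 0.55
```

>>> {"api": "arm_command", "payload": {"targets": [[200,0,0,0,0.05,0,0],[200,0,0,0,0.05,0,0]]}}

```text
time: 10.05
ee_pos: [0.5045, -0.1504, 0.0481]
eef_rot: [-0.029, 0.707, 0.029, 0.706]
ft_force: [-1.4, -5.7, -2.1]
width: 0.0321
```

```bash
python3 q.py
```

```text
10.2 [ 0.5044 -0.1504  0.048 ] yaw 0.084 w 0.0321324678913931 F [-1.1  -5.33 -2.29] T [-1.438  0.153  0.078] [0.013 0.03  0.014] j7 0.5
```

>>> {"api": "arm_command", "payload": {"targets": [[200,0,0,0,0.05,0,0],[200,0,0,0,0.05,0,0]]}}

```text
time: 10.4
ee_pos: [0.5044, -0.1504, 0.048]
eef_rot: [-0.012, 0.707, 0.011, 0.707]
ft_force: [-1.6, -4.5, -1.4]
width: 0.0324
```

```bash
python3 q.py
```

```text
10.55 [ 0.5044 -0.1504  0.048 ] yaw 0.034 w 0.03233316000063532 F [-1.29 -5.35 -1.61] T [-1.44   0.246  0.074] [0.019 0.032 0.048] j7 0.46
```

>>> {"api": "arm_command", "payload": {"targets": [[200,0,0,0,0.04,0,0],[200,0,0,0,0.04,0,0]]}}

```text
time: 10.75
ee_pos: [0.5044, -0.1504, 0.048]
eef_rot: [0.002, 0.707, -0.003, 0.707]
ft_force: [-2.2, -4.5, -2.0]
width: 0.0322
```

```bash
python3 q.py
```

```text
10.9 [ 0.5044 -0.1504  0.048 ] yaw -0.006 w 0.03240549881169556 F [-1.13 -5.41 -2.  ] T [-1.44   0.303  0.074] [0.014 0.022 0.019] j7 0.42
```

>>> {"api": "arm_command", "payload": {"targets": [[200,0,0,0,0.04,0,0],[200,0,0,0,0.04,0,0]]}}

```text
time: 11.1
ee_pos: [0.5043, -0.1504, 0.048]
eef_rot: [0.016, 0.707, -0.017, 0.707]
ft_force: [-1.7, -5.5, -0.8]
width: 0.0321
```

```bash
python3 q.py
```

```text
11.25 [ 0.5043 -0.1504  0.048 ] yaw -0.046 w 0.03226644532891854 F [-1.56 -5.74 -1.39] T [-1.464  0.288  0.163] [0.019 0.015 0.005] j7 0.38
```

>>> {"api": "arm_command", "payload": {"targets": [[200,0,0,0,0.04,0,0],[200,0,0,0,0.04,0,0]]}}

```text
time: 11.45
ee_pos: [0.5043, -0.1504, 0.0481]
eef_rot: [0.031, 0.707, -0.031, 0.706]
ft_force: [-2.0, -5.9, -1.4]
width: 0.0323
```

```bash
python3 q.py
```

```text
11.6 [ 0.5043 -0.1504  0.048 ] yaw -0.086 w 0.03242760007959507 F [-2.31 -5.74 -0.92] T [-1.466  0.35   0.158] [0.029 0.041 0.045] j7 0.35
```

>>> {"api": "arm_command", "payload": {"targets": [[200,0,0,0,0.04,0,0],[200,0,0,0,0.04,0,0]]}}

```text
time: 11.8
ee_pos: [0.5043, -0.1504, 0.0481]
eef_rot: [0.045, 0.706, -0.045, 0.705]
ft_force: [-2.3, -6.0, -0.1]
width: 0.0323
```

```bash
python3 q.py; python3 q.py
```

```text
11.95 [ 0.5043 -0.1504  0.048 ] yaw -0.126 w 0.03260750301839448 F [-1.86 -5.65 -1.22] T [-1.48   0.405  0.259] [0.017 0.008 0.007] j7 0.31
12.1 [ 0.5043 -0.1504  0.048 ] yaw -0.126 w 0.0324009554624615 F [-2.09 -5.55 -1.1 ] T [-1.432  0.44   0.247] [0.029 0.006 0.013] j7 0.31
```

Torque about the axis rose from about 0.075 to 0.25 N m over the last 0.12 rad, which matches 1.5 N m/rad. The screw is seated and well below 0.6 N m, so I'll stop and let go.

>>> {"api": "arm_command", "payload": {"targets": [[60,0,0,0,0,0,0],[60,0,0,0,0,0,0],[60,0,0,0,0,0,0],[60,0,0,0,0,0,0],[60,0,0,0,0,0,0],[60,-10,0,0,0,0,0],[60,-30,0,0,0,0,0],[60,-60,0,0,0,0,0],[60,-90,0,0,0,0,0],[60,-110,0,0,0,0,0]]}}

```text
time: 13.1
ee_pos: [0.5054, -0.1499, 0.1609]
eef_rot: [0.046, 0.705, -0.045, 0.706]
ft_force: [-0.0, -0.6, -0.9]
width: 0.0665
```

```bash
python3 q.py; python3 -c "
from h import *
for n in('top','side'): cv2.imwrite(f'pics/{n}9.png',camera(n)[:,:,::-1])"
```

```text
13.25 [ 0.5057 -0.1496  0.1598] yaw -0.128 w 0.06647549936633475 F [0.94 0.01 0.87] T [-0.123  0.011 -0.002] [0.023 0.069 0.042] j7 0.2
```

View pics/side9.png

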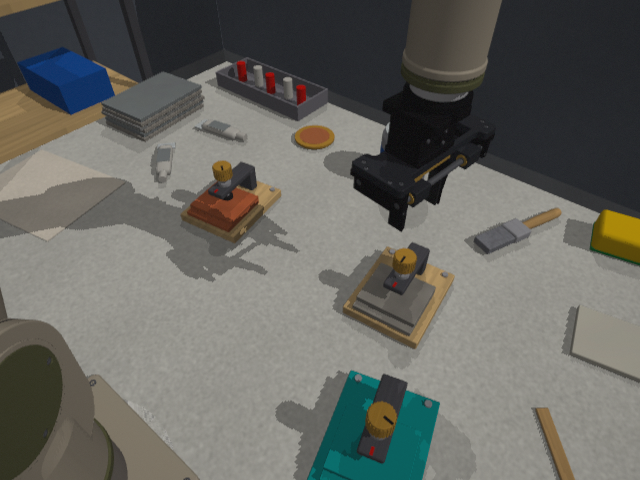

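```bash
python3 -c "
import cv2,numpy as np
o=[]
for k in '09':
  b=cv2.imread(f'pics/side{k}.png')[235:305,370:440];o.append(cv2.resize(b,(400,400),interpolation=2))
cv2.imwrite('pics/c15.png',np.hstack(o))"
```

```text
(no output)
```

View pics/c15.png

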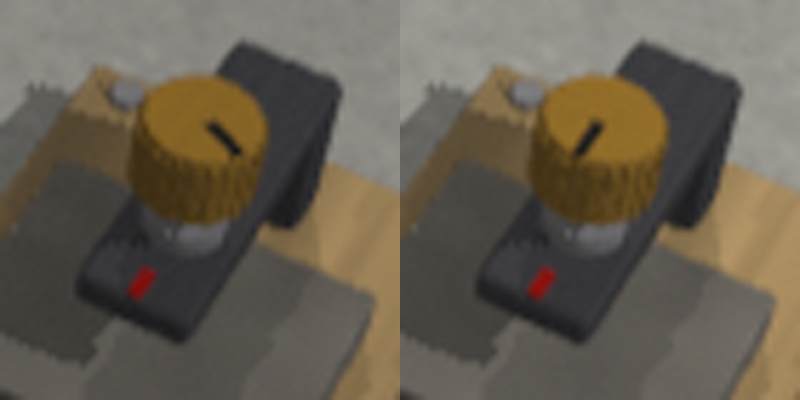

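```bash
python3 - <<'E'
from h import *
g=cv2.imread('pics/side9.png')[:,:,::-1].copy();b=g.copy()
h=cv2.cvtColor(g,cv2.COLOR_RGB2HSV)
S=70/400
def px(x,y): return (370+x*S-.5,235+y*S-.5)
k=np.zeros(g.shape[:2],np.uint8);cv2.ellipse(k,tuple(int(round(v)) for v in px(200,120)),(9,6),0,0,360,255,-1)
for name,pic in(("before",'pics/side0.png'),("after",'pics/side9.png')):
    im=cv2.imread(pic);v=im.max(2).astype(float);w=np.where((k>0)&(v<90),90-v,0)
    ys,xs=np.nonzero(w);P=np.array([plane("side",(x,y),.113)[:2] for x,y in zip(xs,ys)]);ww=w[ys,xs]
    c=(P*ww[:,None]).sum(0)/ww.sum();C=((P-c).T*ww)@(P-c);d=np.linalg.eigh(C)[1][:,1]
    if d@(c-[.5055,-.149])<0:d=-d
    print(name,c,len(xs),"line deg",np.degrees(np.arctan2(d[1],d[0])))
m=mask(b,(395,284),10,(0,150,60),(6,255,255));ys,xs=np.nonzero(m);r=plane("side",(xs.mean(),ys.mean()),.07)
e=[plane("side",px(*q),.07) for q in((475,280),(595,340))]
print("red",r,"dir from axis deg",np.degrees(np.arctan2(r[1]+.1495,r[0]-.5045)))
# arm long edge (right): lower corner to upper in crop
a=plane("side",px(200,330),.07)-plane("side",px(335,95),.07);print("arm edge deg",np.degrees(np.arctan2(a[1],a[0])))
E
```

```text
before [ 0.49887006 -0.15739661] 17 line deg -59.54449089793261
after [ 0.4931735  -0.15156234] 15 line deg -176.92157885062505
red [ 0.47809933 -0.15309445  0.07      ] dir from axis deg -172.24685386644398
arm edge deg -171.24008687230392
```

The line points toward the red mark, but the "before" fit disagrees with the turn I commanded. I'll recheck it using line end points.

```bash
python3 - <<'E'
from h import *
S=70/400
px=lambda x,y:((370+(x+.5)*S-.5),(235+(y+.5)*S-.5))
for n,a,b in(("before",(210,125),(240,155)),("after",(202,122),(175,158))):
    p,q=plane("side",px(*a),.113),plane("side",px(*b),.113);d=q-p
    print(n,p[:2],q[:2],np.degrees(np.arctan2(d[1],d[0])))
E
python3 -c "
import cv2,numpy as np
b=cv2.imread('pics/top9.png')[100:260,300:460];a=cv2.imread('pics/top0.png')[170:240,110:180];c=cv2.imread('pics/top9.png')[170:240,110:180]
cv2.imwrite('pics/c16.png',np.hstack([cv2.resize(i,(260,260)) for i in(b,a,c)]))"
```

```text
before [ 0.50116512 -0.15351178] [ 0.49708109 -0.16502792] -109.52629651137441
after [ 0.50075565 -0.1513354 ] [ 0.48563523 -0.15259188] -175.24975206742215
```

View pics/c16.png

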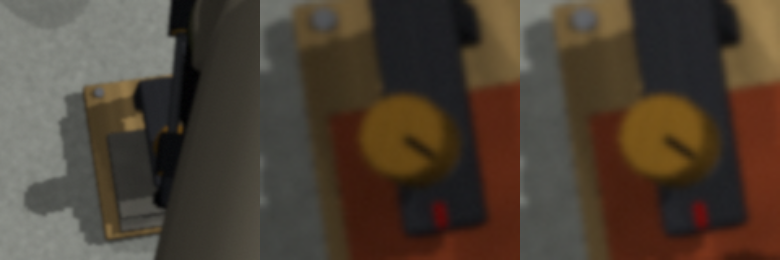

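The line turned from -110° to -175°, against the mark's direction of about -172°, so it is aligned within reading error. The terracotta screw's line is unchanged and the gripper is clear, so I'll hand in.

```bash
python3 -c "
from bench import *
print(close_job())"
```

```text
the job is handed in; nothing more can be done
None
```

I turned the grey tile's thumbscrew about 1.24 rad clockwise until it seated, stopped there, let go and handed the job in at about 13.4 s. The arm is well above the jig and touching nothing.

**Last checks**
- **Seating:** torque about the screw's axis rose from 0.075 to 0.25 N m over the last 0.12 rad, matching the stated spring. That is well below the 0.6 N m at which the tile cracks.
- **Alignment:** after release, the black line points at -175° and the red mark at about -172°, which agree within reading error.
- **Terracotta jig:** its screw looks the same in the before and after pictures.
- **Contact:** wrist forces read back to about zero after release.

**What disagreed or went wrong**
- **Finger height:** the cameras showed the fingertips 30–40 mm higher than the reported tool position. I set the gripping height from the pictures and stepped down to it, with the reported position ending at z = 0.048.
- **Grip width:** the gripper read about 32 mm on the 35 mm head.
- **Line fit:** my first automatic fit of the "before" line (-60°) was wrong. Reading its end points gave -110°, which fits the turn.
- **Mistyped row:** one row moved the gripper 4 mm down and back while holding the head. The wrist force read about 7 N afterwards and I eased it off.

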